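# Dial the colour code and open the tool safe

### The arm

A 6-joint arm with a two-finger parallel gripper is mounted at the origin on a cart in front of the work surface, level with it; the furniture and walls round the work are solid. World frame = base frame: x ahead of the robot, y to its left, z up, the work surface at z = 0. Lengths are in m, angles in rad, forces in N, time in s.
With the tool pointing down it reaches from about 0.25 to 0.725 m from the base axis. Payload 4 kg.
Tool frame: the origin (TCP) lies midway between the tips of the shut fingers; the grasp point (between the pads) lies 19 mm behind it; z points along the fingers, y is the line along which they close (so a half turn about z gives the same grasp; the last joint's range is limited). The gripper opens to 85 mm and grips with 20 to 120 N. Pads are 22 mm wide; open, the fingers measure 114 mm over their backs; the gripper's body (76 mm by 85 mm) begins 54 mm behind the grasp point. The pads swing forward as they close: fully open they stand 13 mm farther back than shut.
Start: joints at [1.131, 0.241, 0.005, 1.335, 0, 1.571], TCP at [0.213, 0.452, 0.231] pointing down, gripper open.
Joint ranges: [-2.72, 2.72], [-1.05, 1.87], [-1.09, 1.28], [-1.99, 2.15], [-1.42, 1.44], [-3.14, 3.14]. Speed limits (rad/s): [2.79, 2.79, 3.14, 3.14, 3.14, 3.14].

### API

Orientations are given as a unit quaternion [x, y, z, w].
In Python, from workcell import monitor, vision, job gives the robot as it stands.
- The arm moves only by the tool move_arm, never from a script. Its argument "moves" is a list that holds one entry, the list of rows, each a list of 5 numbers: the shift along the world's x, y, z in m, then the turn about the world's z in degrees, then the opening in per cent of the stroke, from 0 (shut) to 100 (fully open). In form: [[[x, y, z, turn, gripper], ...]]. A call has 1 to 5 rows; each row is the pose to reach, as a shift and turn from the pose commanded when the call began; what a row does not reach only later rows make up. A row lasts 1/8 s, in which the tool goes at most 62.5 mm and 10.7 degrees, less where a joint would pass 70% of its speed; a pose out of reach is approached as far as the arm can. A call with a gripper value outside its range is refused whole. The fingers move at their own pace and stop on an object; the grip force is fixed at half the most. Time passes only in rows, so rows that repeat a pose let the fingers close. It gives the time, the measured TCP pose, the force, the opening and the grip force at its end, in the units of the state.
- monitor.get_obs(): the state, without advancing time (a new reading comes with each control period).
- vision.camera(name): name is "scene" or "top" or "wrist"; returns a dict with "color" (480x640x3 uint8, red, green, blue), "camera_matrix" (3x3 intrinsics, pixels), "eye" and "attitude" of the camera in the world; the wrist camera has in their place "hand_eye" (4x4, takes a point from camera to tool coordinates, whose origin is the TCP and whose axes are the flange's). Camera axes: x right, y up, looking along -z (the intrinsics and any distortion apply to the point x, -y, -z); pixel columns grow to the right and rows downward; lengths in m; the calibration is good to about 2 mm. A picture is of the moment at which its call begins: read the wrist's pose just before it. There is no depth.
- job.job_done(): hands the job in; it is judged then, once.
The state is a dict: "clock": time; "joint_pos": joint angles; "joint_vel": joint speeds; "tau": joint torques, N m; "eef_pos": TCP position; "tool_rot": TCP orientation; "ft_force": force on the tool from outside, world axes, zero at the start; "ft_torque": the same for the moment, N m; "grip_width": finger opening in m; "grasp_force": force on a finger pad.
Only numpy, scipy, OpenCV 4.12 (cv2) and the standard library are available. Lean on these libraries where they do the work, as an engineer would, in place of code of your own. Each camera call takes 0.05 s, during which the arm holds its last target. There are 200 camera calls.

### The job

The flat grey tool safe on the bench is locked by three dials. Turn the left dial's white pointer to green, the middle one to red and the right one to blue (left and right as seen facing the blue drawer front), leave them there, then pull the drawer by its bar handle all the way out to its stop and let go. Leave the loose things around it where they are.

Things in the scene. Friction and masses are not known exactly. Their poses are not given: they have to be found in the camera images.
- tool_safe: flat grey steel safe, 160 deep (x), 290 wide (y), 100 high, fixed. Origin on the bench under the middle dial; x to its back, y to its left. Blue drawer front 68 mm from the origin at -x. Dials in a row on top at y = 100 (left), 0, -100 (right), each with four marks 40 mm from its axis: facing the drawer front, left to right red, yellow, green, blue
- dial_left_grip (a point): left dial's black bar grip (56 long, 16 wide, 32 high), on the dial's axis, 27 mm above the safe's top, 15 mm below the bar's top. The bar stands on a round metal skirt, 64 diameter, its upper face 17 mm below this point. The point turns with the dial: x lies along the bar, white pointer end at -x; grasp across the bar (along y)
- dial_middle_grip (a point): middle dial's black bar grip (56 long, 16 wide, 32 high), on the dial's axis, 27 mm above the safe's top, 15 mm below the bar's top. The bar stands on a round metal skirt, 64 diameter, its upper face 17 mm below this point. The point turns with the dial: x lies along the bar, white pointer end at -x; grasp across the bar (along y)
- dial_right_grip (a point): right dial's black bar grip (56 long, 16 wide, 32 high), on the dial's axis, 27 mm above the safe's top, 15 mm below the bar's top. The bar stands on a round metal skirt, 64 diameter, its upper face 17 mm below this point. The point turns with the dial: x lies along the bar, white pointer end at -x; grasp across the bar (along y)
- dial_left (a joint): left dial's angle, rad, counter-clockwise seen from above, stops at -1.2 and 1.2. At 0 the white pointer faces straight out of the drawer front; red mark at -0.9, yellow -0.3, green 0.3, blue 0.9. Its code colour is green (0.3). Light friction (0.06 N m); stays where it is left
- dial_middle (a joint): middle dial's angle, rad, counter-clockwise seen from above, stops at -1.2 and 1.2. At 0 the white pointer faces straight out of the drawer front; red mark at -0.9, yellow -0.3, green 0.3, blue 0.9. Its code colour is red (-0.9). Light friction (0.06 N m); stays where it is left
- dial_right (a joint): right dial's angle, rad, counter-clockwise seen from above, stops at -1.2 and 1.2. At 0 the white pointer faces straight out of the drawer front; red mark at -0.9, yellow -0.3, green 0.3, blue 0.9. Its code colour is blue (0.9). Light friction (0.06 N m); stays where it is left
- drawer_handle (a point): middle of the drawer's round steel bar handle, 12 thick, 130 long along the safe's y, 83 mm above the bench, its axis 42 mm in front of the drawer front, free below; feet join it 50 mm to either side of the middle. Moves with the drawer; axes as tool_safe
- drawer (a joint): how far the drawer is pulled out, m: 0 shut, 0.065 at its stop. Slides along the safe's -x with about 2 N friction and stays where it is left. The lock holds it shut (1 mm of play) unless all three dials are within about 0.15 rad of their code
- jar_red_center (a point): bystander: jar with red lid, 52 diameter, 62 high, upright, loose; its centre
- jar_teal_center (a point): bystander: jar with white lid and teal contents, 48 diameter, 74 high, upright, loose; its centre
- water_glass: bystander: empty glass, 77 diameter, 60 high, loose; origin under its centre
- pliers_red: bystander: red-handled pliers lying flat, 59 x 184 x 26, loose; origin under the centre
- flint_striker: bystander: wire flint striker lying flat, 44 x 171 x 16, loose; origin under the centre

How it is judged:
On the way, in this order (a step that is already met when the one before it is completed fails the run):
1. all three dials on their code colours, the drawer still shut (value of joint dial_left between 0.08 and 0.52 rad and value of joint dial_middle between -1.12 and -0.68 rad and value of joint dial_right between 0.68 and 1.12 rad and value of joint drawer below 0.01 m), for 0.2 s.
2. the drawer is pulled out to its stop, the dials still on the code (value of joint dial_left between 0.08 and 0.52 rad and value of joint dial_middle between -1.12 and -0.68 rad and value of joint dial_right between 0.68 and 1.12 rad and value of joint drawer above 0.057 m), for 0.2 s.
At the end, for the whole second after the job is handed in: The drawer is out to its stop (at least 57 of 65 mm) and at rest; the left dial points to green, the middle to red, the right to blue, each within 0.22 rad (all of step 2 and velocity of joint drawer below 0.01 m/s); the robot touches nothing.
It fails at once if the red jar is moved by more than 30 mm (distance of jar_red_center from where it was at the start of the episode above 0.03 m).
It fails at once if the teal jar is moved by more than 30 mm (distance of jar_teal_center from where it was at the start of the episode above 0.03 m).
It fails at once if the water glass is moved by more than 30 mm (distance of water_glass from where it was at the start of the episode above 0.03 m).
It fails at once if the red pliers is moved by more than 30 mm (distance of pliers_red from where it was at the start of the episode above 0.03 m).
It fails at once if the flint striker is moved by more than 30 mm (distance of flint_striker from where it was at the start of the episode above 0.03 m).
It also fails if it takes over 64 s, if anything falls off the work surface, if the arm or the gripper's body presses on something with over 40 N, if the wrist force passes 120 N, or if a joint passes its speed limit or range.

## Working session

There is one attempt and no reset: what is moved stays moved. The work goes in short steps, Python scripts to look and compute and a tool call to move; the robot and the scene stay as the last step left them, time stands still between calls to the robot, and variables do not carry over. Pictures are saved under pics/ and viewed, at most 10 in all, crops included, and the job is handed in when it is done.

Besides the shell and the picture viewer there is one more tool, called after "Call:" as name(argument=value, ...) on one line, values as JSON. move_arm: Moves the arm, as the interface text tells. Its arguments: {"type":"object","properties":{"moves":{"type":"array","items":{"type":"array","items":{"type":"array","items":{"type":"number"}}}}},"required":["moves"]}

```bash
mkdir -p pics; python3 - <<'E'
from workcell import monitor, vision
import cv2,numpy as np
o=monitor.get_obs();print(o)
for n in("top","scene"):
    c=vision.camera(n);cv2.imwrite(f"pics/{n}0.png",c["color"][:,:,::-1]);print(n,c["camera_matrix"],c["eye"],c["attitude"],[k for k in c])
E
```

```text
{'clock': 0.0, 'joint_pos': array([1.13099426e+00, 2.41391328e-01, 3.71052409e-03, 1.33518598e+00,
       2.24452018e-05, 1.57082615e+00]), 'joint_vel': array([ 1.88719162e-03, -3.08058648e-04, -1.19367685e-03, -8.22951117e-04,
        3.17635025e-05,  9.55445448e-04]), 'tau': array([-1.49589316e-03, -3.72316575e+01,  2.52408403e+01,  1.68139476e-02,
       -1.25127108e-04,  1.20625025e-06]), 'eef_pos': array([0.21260441, 0.45184789, 0.23041853]), 'tool_rot': array([ 2.18147488e-01,  9.75915264e-01, -1.00785605e-03, -2.36755158e-04]), 'ft_force': array([-0.4465425 , -0.17715845,  0.86726731]), 'ft_torque': array([-0.00626793,  0.01641855,  0.0025785 ]), 'grasp_force': 0.0, 'grip_width': 0.08562195421374644}
top [[595.53263772   0.         321.11000174]
 [  0.         595.53263772 241.19351835]
 [  0.           0.           1.        ]] [-0.30805702 -0.07076063  1.82956742] [ 0.18555409 -0.14847168 -0.6005738   0.76343758] ['color', 'camera_matrix', 'eye', 'attitude']
scene [[487.69406482   0.         325.5214304 ]
 [  0.         487.69406482 241.52146419]
 [  0.           0.           1.        ]] [-0.02373853 -0.84100391  0.78217517] [ 0.47829581 -0.13289747 -0.24902309  0.83160019] ['color', 'camera_matrix', 'eye', 'attitude']
```

View pics/top0.png

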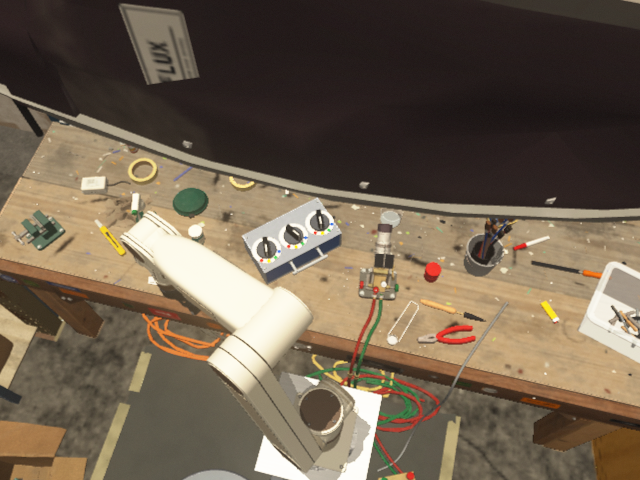

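View pics/scene0.png

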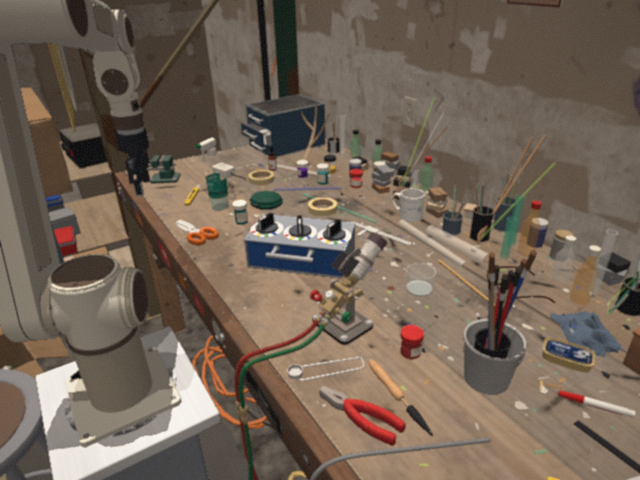

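```bash
cat > h.py <<'E'
import numpy as np,cv2
from scipy.spatial.transform import Rotation as R
def ray(c,px,z,eye=None,rot=None):
    K=c["camera_matrix"];d=np.linalg.inv(K)@[px[0],px[1],1];d=np.array([d[0],-d[1],-d[2]])
    e=np.array(c["eye"]) if eye is None else eye
    Rm=R.from_quat(c["attitude"]).as_matrix() if rot is None else rot
    w=Rm@d; return e+w*(z-e[2])/w[2]
def proj(c,p,eye,rot):
    v=rot.T@(np.asarray(p)-eye);K=c["camera_matrix"];q=K@[v[0],-v[1],-v[2]];return q[:2]/q[2]
E
python3 - <<'E'
from workcell import vision
from h import *
c=vision.camera("top")
for n,p,z in[("L",(266,250),.11),("M",(292,236),.11),("R",(319,221),.11),("handle",(309,263),.083),("h-left end",(291,272),.083),("h-right",(327,254),.083),("teal",(196,231),.07),("glass",(390,219),.05),("torch base",(378,284),.0),("torch top",(384,232),.1),("torch left",(360,295),0),("red",(432,271),.06)]:
    print(n,ray(c,p,z).round(3))
cv2.imwrite("pics/crop0.png",cv2.resize(c["color"][190:310,230:410,::-1],None,fx=4.4,fy=4.4,interpolation=cv2.INTER_CUBIC))
E
```

```text
L [0.49  0.298 0.11 ]
M [0.56 0.23 0.11]
R [0.635 0.157 0.11 ]
handle [0.49  0.155 0.083]
h-left end [0.446 0.204 0.083]
h-right [0.536 0.106 0.083]
teal [0.522 0.555 0.07 ]
glass [ 0.733 -0.07   0.05 ]
torch base [ 0.507 -0.077  0.   ]
torch top [ 0.651 -0.06   0.1  ]
torch left [ 0.455 -0.026  0.   ]
red [ 0.568 -0.239  0.06 ]
```

View pics/crop0.png

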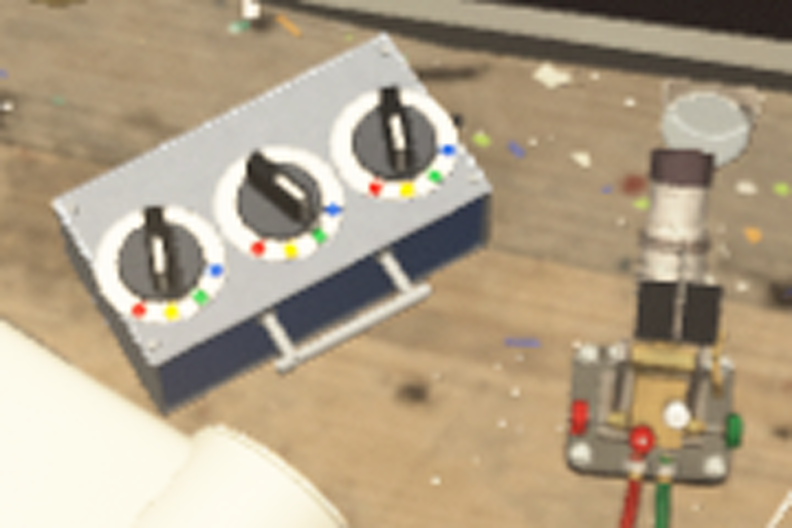

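Call:
move_arm(moves=[[[0.03,-0.03,0.05,-10,100],[0.08,-0.06,0.08,-20,100],[0.13,-0.09,0.08,-30,100],[0.18,-0.12,0.08,-40,100],[0.22,-0.14,0.08,-50,100]]])

```text
clock: 0.78
eef_pos: [0.4346, 0.3108, 0.3111]
tool_rot: [0.613, 0.79, -0.0, 0.0]
ft_force: [0.3, -0.4, 0.0]
grip_width: 0.0855
grasp_force: 0.0
```

Call:
move_arm(moves=[[[0.04,-0.03,0,-8,100],[0.08,-0.06,0,-16,100],[0.12,-0.08,0,-20,100],[0.12,-0.08,0,-20,100],[0.12,-0.08,0,-20,100]]])

```text
clock: 1.4
eef_pos: [0.5524, 0.2324, 0.3107]
tool_rot: [0.738, 0.674, -0.001, -0.0]
ft_force: [0.4, 1.1, 0.5]
grip_width: 0.0853
grasp_force: 0.0
```

```bash
cat >> h.py <<'E'
def wrist(vision,monitor):
    o=monitor.get_obs();c=vision.camera("wrist");T=np.eye(4);T[:3,:3]=R.from_quat(o["tool_rot"]).as_matrix();T[:3,3]=o["eef_pos"]
    W=T@np.array(c["hand_eye"]);return o,c,W[:3,3],W[:3,:3]
E
python3 - <<'E'
from workcell import vision,monitor
from h import *
o,c,e,r=wrist(vision,monitor)
cl=R.from_quat(o["tool_rot"]).as_matrix()
print(o["clock"],o["joint_pos"].round(3),o["eef_pos"],"yaw close",np.degrees(np.arctan2(cl[1,1],cl[0,1])),e,r.round(3),c["camera_matrix"],c["hand_eye"])
cv2.imwrite("pics/w1.png",c["color"][:,:,::-1])
E
```

```text
1.4 [0.398 0.439 0.491 1.624 0.    2.059] [0.55241363 0.23243416 0.31066564] yaw close -5.1903153935803985 [0.55920419 0.31052488 0.45306478] [[ 0.996  0.086  0.03 ]
 [-0.091  0.948  0.305]
 [-0.002 -0.306  0.952]] [[349.78285017   0.         323.63348791]
 [  0.         349.78285017 236.8885701 ]
 [  0.           0.           1.        ]] [[-9.44695759e-04  9.51993457e-01  3.06116915e-01  7.83314656e-02]
 [ 9.99999405e-01  7.32557833e-04  8.07877388e-04 -5.34942606e-04]
 [ 5.44845644e-04  3.06117496e-01 -9.51993583e-01 -1.42427815e-01]
 [ 0.00000000e+00  0.00000000e+00  0.00000000e+00  1.00000000e+00]]
```

View pics/w1.png

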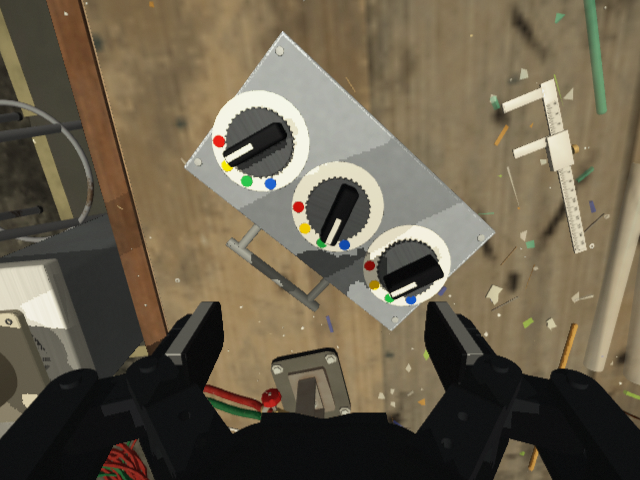

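```bash
cat >fit.py <<'E'
from h import *
from scipy.optimize import least_squares
e=np.array([0.55920419,0.31052488,0.45306478])
T=R.from_quat([0.738,0.674,-0.001,0]).as_matrix()
r=T@np.array([[-9.447e-4,.951993,.306117],[1,7.3e-4,8.1e-4],[5.4e-4,.306117,-.951994]])
c={"camera_matrix":np.array([[349.783,0,323.633],[0,349.783,236.889],[0,0,1]])}
px=[(219,141),(226,167),(247,181),(270,184),(298,207),(305,229),(321,243),(345,244),(370,266),(375,285),(389,298),(411,300)]
P=np.array([ray(c,p,.1,e,r)[:2] for p in px])
M=np.array([[-.04*np.cos(q),y-.04*np.sin(q)] for y in(.1,0,-.1) for q in(-.9,-.3,.3,.9)])
rot=lambda a:np.array([[np.cos(a),-np.sin(a)],[np.sin(a),np.cos(a)]])
s=least_squares(lambda v:((M@rot(v[2]).T+v[:2])-P).ravel(),[.56,.23,.8])
v=s.x;print(v,np.degrees(v[2]),"rms",np.sqrt((s.fun**2).mean()))
w=lambda p:(rot(v[2])@p+v[:2]).round(4)
for n,y in zip("LMR",(.1,0,-.1)):print(n,w([0,y]))
print("handle",w([-.11,0]),w([-.175,0]), "xaxis",rot(v[2])[:,0])
for n,a,b in[("L",(282,128),(227,161)),("M",(350,187),(331,243)),("R",(438,264),(393,293))]:
    A=ray(c,a,.142,e,r)[:2];B=ray(c,b,.139,e,r)[:2];d=A-B
    q=(np.arctan2(d[1],d[0])-v[2]);print(n,"q",q,"mid",(A+B)/2,np.linalg.norm(d),"close yaw",np.degrees(q+v[2])-90)
E
python3 fit.py
```

```text
[0.56487007 0.22591276 0.77096242] 44.17289290412254 rms 0.0007239626834847659
L [0.4952 0.2976]
M [0.5649 0.2259]
R [0.6346 0.1542]
handle [0.486  0.1493] [0.4394 0.104 ] xaxis [0.71724036 0.69682585]
L q -0.3536879049584934 mid [0.49698036 0.29888837] 0.05713563144115295 close yaw -66.09193131482331
M q 0.4101228801437463 mid [0.56645154 0.22888332] 0.0563974102047809 close yaw -22.328796981891074
R q -0.18906092712524747 mid [0.63436686 0.15907985] 0.051888614834911806 close yaw -56.65950029098456
```

Call:
move_arm(moves=[[[-0.02,0.02,0,10,60],[-0.04,0.04,0,20,60],[-0.058,0.066,0,30,50],[-0.058,0.066,0,40,50],[-0.058,0.066,0,50,50]]])

```text
clock: 2.08
eef_pos: [0.493, 0.2999, 0.312]
tool_rot: [0.38, 0.925, 0.0, 0.0]
ft_force: [0.1, 0.1, -0.0]
grip_width: 0.0429
grasp_force: 0.0
```

Call:
move_arm(moves=[[[0,0,-0.02,10,50],[0,0,-0.04,20,50],[0,0,-0.06,30,50],[0,0,-0.08,40,50],[0,0,-0.1,50,50]]])

```text
clock: 2.7
eef_pos: [0.4935, 0.2994, 0.2114]
tool_rot: [-0.046, 0.999, 0.0, 0.0]
ft_force: [0.5, 0.4, -0.2]
grip_width: 0.0427
grasp_force: 0.0
```

Call:
move_arm(moves=[[[0,0,-0.01,10,50],[0,0,-0.01,19,50],[0,0,-0.01,19,50],[0,0,-0.01,19,50],[0,0,-0.01,19,50]]])

```text
clock: 3.32
eef_pos: [0.4947, 0.2987, 0.2017]
tool_rot: [-0.206, 0.979, 0.0, 0.0]
ft_force: [0.3, -0.1, -0.3]
grip_width: 0.0426
grasp_force: 0.0
```

```bash
python3 - <<'E'
from workcell import vision,monitor
from h import *
o,c,e,r=wrist(vision,monitor)
cl=R.from_quat(o["tool_rot"]).as_matrix()
print(o["clock"],o["joint_pos"].round(3),o["eef_pos"],"yaw close",np.degrees(np.arctan2(cl[1,1],cl[0,1])))
cv2.imwrite("pics/w2.png",c["color"][:,:,::-1])
E
```

```text
3.325 [ 0.543  0.408  0.164  1.326 -0.     0.128] [0.49470655 0.29871156 0.20172405] yaw close 113.76776804304824
```

View pics/w2.png

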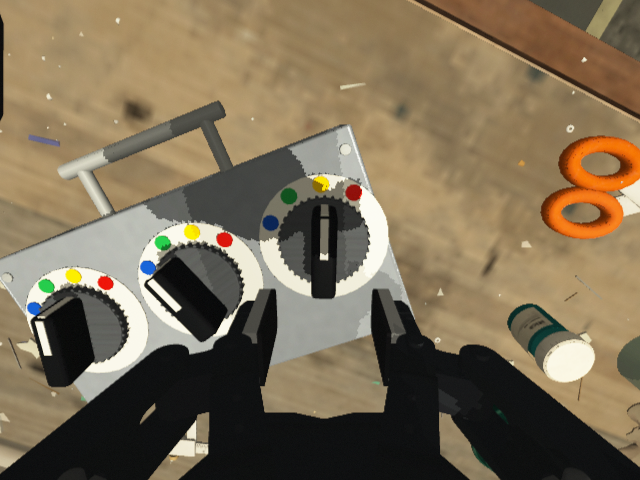

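The bar (column 324) is upright and midway between the fingers, at 258 and 392, so I can descend and grip.

Call:
move_arm(moves=[[[0.0,-0.001,-0.05,0,50],[0.0,-0.001,-0.085,0,50],[0.0,-0.001,-0.085,0,50],[0.0,-0.001,-0.085,0,0],[0.0,-0.001,-0.085,0,0]]])

```text
clock: 4.0
eef_pos: [0.4958, 0.299, 0.1186]
tool_rot: [-0.206, 0.978, 0.002, 0.002]
ft_force: [-1.0, 3.0, 1.7]
grip_width: 0.0149
grasp_force: 59.3
```

Call:
move_arm(moves=[[[0,0,0,0,0],[0,0,0,0,0],[0,0,0,9,0],[0,0,0,18,0],[0,0,0,27,0]]])

```text
clock: 4.62
eef_pos: [0.4959, 0.2988, 0.1186]
tool_rot: [-0.431, 0.902, 0.001, 0.002]
ft_force: [-3.0, 3.1, 6.0]
grip_width: 0.0149
grasp_force: 60.0
```

Call:
move_arm(moves=[[[0,0,0,10.5,0],[0,0,0,10.5,0],[0,0,0,10.5,0],[0,0,0,10.5,50],[0,0,0,10.5,50]]])

```text
clock: 5.25
eef_pos: [0.495, 0.2969, 0.1163]
tool_rot: [-0.51, 0.86, -0.0, -0.0]
ft_force: [-0.2, 0.3, -0.3]
grip_width: 0.043
grasp_force: 0.0
```

Call:
move_arm(moves=[[[0,0,0.05,0,50],[0.02,-0.02,0.085,3,50],[0.05,-0.052,0.085,6,50],[0.07,-0.071,0.085,6,50],[0.07,-0.071,0.085,6,50]]])

```text
clock: 5.88
eef_pos: [0.5661, 0.2244, 0.2007]
tool_rot: [-0.553, 0.833, -0.0, -0.0]
ft_force: [-0.1, 0.6, -0.8]
grip_width: 0.0426
grasp_force: 0.0
```

```bash
python3 - <<'E'
from workcell import vision,monitor
from h import *
o,c,e,r=wrist(vision,monitor)
cl=R.from_quat(o["tool_rot"]).as_matrix()
print(o["clock"],o["joint_pos"].round(3),o["eef_pos"],"yaw close",np.degrees(np.arctan2(cl[1,1],cl[0,1])))
cv2.imwrite("pics/w3.png",c["color"][:,:,::-1])
E
```

```text
5.875 [ 3.78e-01  4.73e-01  2.62e-01  1.36e+00 -1.00e-03 -7.93e-01] [0.56605168 0.22436393 0.20072586] yaw close 157.09441774909007
```

View pics/w3.png

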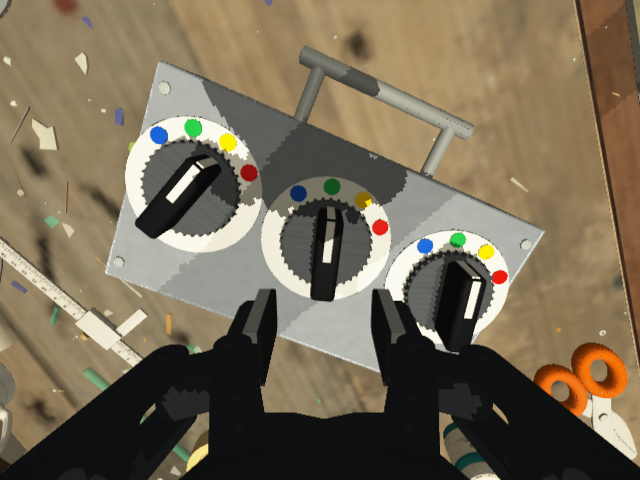

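The left pointer is on green, and the middle bar (column 327) is centred and aligned between the fingers. Next I'll grip it and turn it -74.5°.

Call:
move_arm(moves=[[[-0.001,0.001,-0.05,0,50],[-0.001,0.001,-0.085,0,50],[-0.001,0.001,-0.085,0,50],[-0.001,0.001,-0.085,0,0],[-0.001,0.001,-0.085,0,0]]])

```text
clock: 6.55
eef_pos: [0.566, 0.228, 0.1187]
tool_rot: [-0.554, 0.832, -0.001, 0.003]
ft_force: [2.4, -1.0, -1.3]
grip_width: 0.0151
grasp_force: 58.4
```

Call:
move_arm(moves=[[[0,0,0,0,0],[0,0,0,-9,0],[0,0,0,-18,0],[0,0,0,-27,0],[0,0,0,-36,0]]])

```text
clock: 7.18
eef_pos: [0.5662, 0.2278, 0.1187]
tool_rot: [-0.267, 0.964, -0.0, 0.003]
ft_force: [4.4, -0.2, 2.2]
grip_width: 0.0148
grasp_force: 58.8
```

Call:
move_arm(moves=[[[0,0,0,-9,0],[0,0,0,-18,0],[0,0,0,-27,0],[0,0,0,-36,0],[0,0,0,-38.5,0]]])

```text
clock: 7.8
eef_pos: [0.5663, 0.2275, 0.1186]
tool_rot: [0.064, 0.998, 0.001, 0.003]
ft_force: [3.8, -0.7, 2.1]
grip_width: 0.0149
grasp_force: 58.8
```

Call:
move_arm(moves=[[[0,0,0,0,0],[0,0,0,0,0],[0,0,0,0,50],[0,0,0,0,50],[0,0,0.05,0,50]]])

```text
clock: 8.43
eef_pos: [0.5596, 0.2262, 0.1613]
tool_rot: [0.062, 0.998, -0.003, -0.006]
ft_force: [0.5, -0.8, 1.1]
grip_width: 0.0429
grasp_force: 0.0
```

Call:
move_arm(moves=[[[0,0,0.034,10,50],[0.02,-0.02,0.034,20,50],[0.05,-0.05,0.034,30,50],[0.07,-0.071,0.034,40,50],[0.07,-0.071,0.034,40,50]]])

```text
clock: 9.05
eef_pos: [0.6341, 0.1549, 0.199]
tool_rot: [-0.281, 0.96, 0.0, -0.001]
ft_force: [-0.9, -0.1, -1.0]
grip_width: 0.0427
grasp_force: 0.0
```

```bash
python3 - <<'E'
from workcell import vision,monitor
from h import *
o,c,e,r=wrist(vision,monitor)
cl=R.from_quat(o["tool_rot"]).as_matrix()
print(o["clock"],o["joint_pos"].round(3),o["eef_pos"],"yaw close",np.degrees(np.arctan2(cl[1,1],cl[0,1])))
cv2.imwrite("pics/w4.png",c["color"][:,:,::-1])
E
```

```text
9.05 [ 0.239  0.569  0.414  1.418  0.    -0.33 ] [0.63414206 0.1548652  0.19898845] yaw close 122.63442663872367
```

View pics/w4.png

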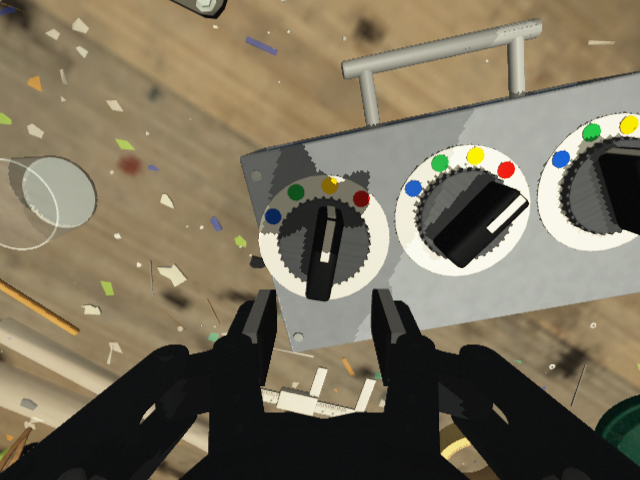

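The middle dial has swung to the red side. The right bar runs from (317,297) to (330,208), about 7° clockwise of the tool, so I'll correct the yaw by -7° and then turn the dial +70°.

Call:
move_arm(moves=[[[0,0,-0.045,-7,50],[0,0,-0.083,-7,50],[0,0,-0.083,-7,50],[0,0,-0.083,-7,0],[0,0,-0.083,-7,0]]])

```text
clock: 9.72
eef_pos: [0.6357, 0.156, 0.1198]
tool_rot: [-0.223, 0.975, -0.001, 0.002]
ft_force: [1.4, -3.3, -1.0]
grip_width: 0.0147
grasp_force: 59.2
```

Call:
move_arm(moves=[[[0,0,0,0,0],[0,0,0,9,0],[0,0,0,18,0],[0,0,0,27,0],[0,0,0,36,0]]])

```text
clock: 10.35
eef_pos: [0.6355, 0.1561, 0.1198]
tool_rot: [-0.515, 0.857, -0.001, 0.002]
ft_force: [2.0, -3.9, 3.1]
grip_width: 0.0147
grasp_force: 59.8
```

Call:
move_arm(moves=[[[0,0,0,9,0],[0,0,0,18,0],[0,0,0,27,0],[0,0,0,34,0],[0,0,0,34,0]]])

```text
clock: 10.98
eef_pos: [0.6353, 0.1561, 0.1197]
tool_rot: [0.741, -0.671, 0.002, -0.001]
ft_force: [1.1, -3.1, 6.0]
grip_width: 0.0148
grasp_force: 60.0
```

Call:
move_arm(moves=[[[0,0,0,0,0],[0,0,0,0,50],[0,0,0,0,50],[0,0,0.05,0,50],[0,0,0.1,0,50]]])

```text
clock: 11.6
eef_pos: [0.6328, 0.1568, 0.217]
tool_rot: [0.742, -0.67, -0.001, 0.001]
ft_force: [0.8, 0.2, 0.3]
grip_width: 0.043
grasp_force: 0.0
```

Call:
move_arm(moves=[[[-0.03,0,0.04,8,60],[-0.07,0,0.05,16,60],[-0.11,-0.005,0.05,24,60],[-0.149,-0.006,0.05,32,60],[-0.149,-0.006,0.05,38.5,60]]])

```text
clock: 12.22
eef_pos: [0.4816, 0.1506, 0.2675]
tool_rot: [0.922, -0.386, -0.001, 0.0]
ft_force: [0.7, -0.7, 0.6]
grip_width: 0.0511
grasp_force: 0.0
```

```bash
python3 - <<'E'
from workcell import vision,monitor
from h import *
o,c,e,r=wrist(vision,monitor)
cl=R.from_quat(o["tool_rot"]).as_matrix()
print(o["clock"],o["joint_pos"].round(3),o["eef_pos"],"yaw close",np.degrees(np.arctan2(cl[1,1],cl[0,1])))
cv2.imwrite("pics/w5.png",c["color"][:,:,::-1])
def pr(x,y,z,a=.77096):
    return proj(c,[.56487+x*np.cos(a)-y*np.sin(a),.22591+x*np.sin(a)+y*np.cos(a),z],e,r).round(0)
for y,q,n in((.1,.3,"L"),(0,-.9,"M"),(-.1,.9,"R")):
    print(n,"predicted bar top: pointer",pr(-.028*np.cos(q),y-.028*np.sin(q),.142),"tail",pr(.028*np.cos(q),y+.028*np.sin(q),.142))
print("handle",pr(-.11,.065,.083),pr(-.11,-.065,.083))
E
```

```text
12.225 [ 3.030e-01  2.390e-01  9.700e-02  1.430e+00  1.000e-03 -2.046e+00] [0.48155049 0.15060635 0.26746092] yaw close -135.42973252333638
L predicted bar top: pointer [224. 323.] tail [166. 339.]
M predicted bar top: pointer [206. 247.] tail [155. 194.]
R predicted bar top: pointer [185.  50.] tail [144. 117.]
handle [320. 268.] [321. 134.]
```

View pics/w5.png

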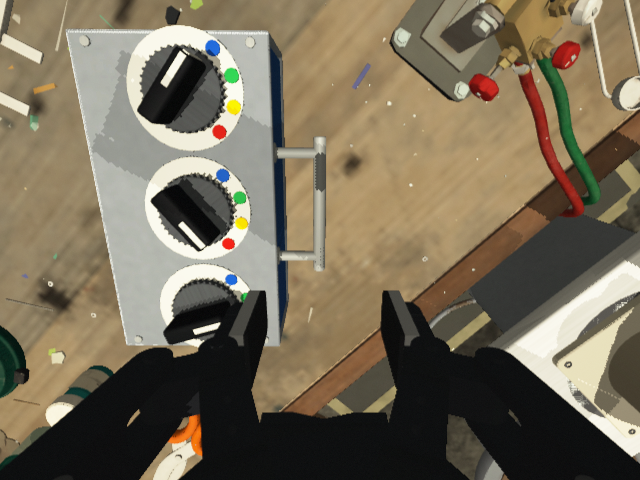

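All three bars match the predicted code directions to within a few pixels: M's pointer is at about (210,245) and R's at about (190,50). The handle is at column 320 as predicted, so I'll descend and grip it.

Call:
move_arm(moves=[[[0,0,0,0,35],[0,0,-0.05,0,35],[0,0,-0.1,0,35],[0,0,-0.15,0,35],[0,0,-0.2,0,35]]])

```text
clock: 12.9
eef_pos: [0.4854, 0.1506, 0.0655]
tool_rot: [0.921, -0.389, 0.0, -0.0]
ft_force: [0.3, 0.3, -0.4]
grip_width: 0.0297
grasp_force: 0.0
```

Call:
move_arm(moves=[[[0,0,0,0,35],[0,0,0,0,0],[0,0,0,0,0],[0,0,0,0,0],[0,0,0,0,0]]])

```text
clock: 13.52
eef_pos: [0.4864, 0.151, 0.0689]
tool_rot: [0.922, -0.388, 0.001, -0.001]
ft_force: [2.0, 0.5, 1.8]
grip_width: 0.0095
grasp_force: 59.0
```

Call:
move_arm(moves=[[[-0.01,-0.0097,0,0,0],[-0.02,-0.0194,0,0,0],[-0.03,-0.029,0,0,0],[-0.04,-0.039,0,0,0],[-0.0475,-0.046,0,0,0]]])

```text
clock: 14.15
eef_pos: [0.4399, 0.1058, 0.069]
tool_rot: [0.922, -0.388, 0.002, -0.004]
ft_force: [16.0, 17.0, -15.2]
grip_width: 0.0101
grasp_force: 58.6
```

Call:
move_arm(moves=[[[0,0,0,0,0],[0,0,0,0,0],[0,0,0,0,0],[0,0,0,0,0],[0,0,0,0,0]]])

```text
clock: 14.78
eef_pos: [0.44, 0.106, 0.0689]
tool_rot: [0.922, -0.388, 0.002, -0.003]
ft_force: [5.0, 6.6, 1.0]
grip_width: 0.0096
grasp_force: 60.2
```

Call:
move_arm(moves=[[[0,0,0,0,35],[0,0,0,0,35],[0,0,0,0,35],[0,0,0,0,35],[0,0,0.04,0,35]]])

```text
clock: 15.4
eef_pos: [0.4344, 0.1036, 0.1051]
tool_rot: [0.921, -0.388, -0.003, 0.002]
ft_force: [0.2, 0.3, -0.1]
grip_width: 0.0302
grasp_force: 0.0
```

Call:
move_arm(moves=[[[0,0,0.05,0,35],[0,0,0.1,0,35],[0,0,0.15,0,35],[0,0,0.15,0,35],[0,0,0.15,0,35]]])

```text
clock: 16.02
eef_pos: [0.437, 0.1043, 0.2568]
tool_rot: [0.922, -0.388, -0.0, 0.0]
ft_force: [-0.6, -0.3, -0.9]
grip_width: 0.0295
grasp_force: 0.0
```

```bash
python3 - <<'E'
from workcell import vision,monitor
from h import *
o,c,e,r=wrist(vision,monitor)
cv2.imwrite("pics/w6.png",c["color"][:,:,::-1])
def pr(x,y,z,a=.77096):
    return proj(c,[.56487+x*np.cos(a)-y*np.sin(a),.22591+x*np.sin(a)+y*np.cos(a),z],e,r).round(0)
for d in(.057,.065): print("handle",pr(-.11-d,.065,.083),pr(-.11-d,-.065,.083))
E
```

```text
handle [313. 275.] [312. 138.]
handle [321. 275.] [321. 138.]
```

View pics/w6.png

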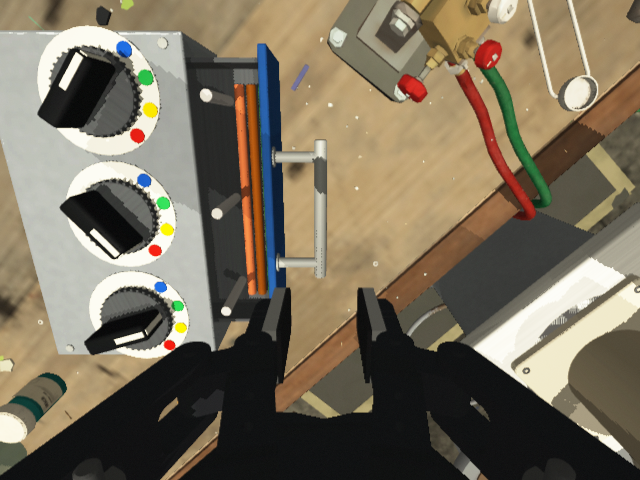

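The drawer is out, with its handle at column 321, which matches full travel of 65 mm. The dials haven't moved and the gripper is clear of everything.

```bash
python3 -c "
from workcell import job;print(job.job_done())"
```

```text
the job is handed in; nothing more can be done
None
```

The dials are on green, red and blue, the drawer is pulled out to its stop and released, the robot touches nothing, and the job is handed in (no verdict came back).

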